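# Close the sliding jaw of a circuit-board holder

### The arm

A 6-joint arm with a two-finger parallel gripper is mounted at the origin on the work surface. World frame = base frame: x ahead of the robot, y to its left, z up, the work surface at z = 0. Lengths are in m, angles in rad, forces in N, time in s.
With the tool pointing down it reaches from about 0.35 to 0.85 m from the base axis. Payload 8.1 kg.
Tool frame: the origin (TCP) lies on the front face of the gripper's body, between the roots of the fingers; the fingertips stand 73 mm ahead of it and the grasp point (between the pads) lies 54 mm ahead of it; z points along the fingers, y is the line along which they close (so a half turn about z gives the same grasp; the last joint's range is limited). The gripper opens to 85 mm and grips with 20 to 120 N. Pads are 22 mm wide; open, the fingers measure 114 mm over their backs; the gripper's body (76 mm by 85 mm) begins 54 mm behind the grasp point. The pads swing forward as they close: fully open they stand 13 mm farther back than shut.
Start: joints at [1.051, 0.13, 1.488, -0, 1.523, -0.085], TCP at [0.253, 0.544, 0.304] pointing down, gripper open.
Joint ranges: [-2.96, 2.96], [-0.89, 2.26], [0.02, 2.5], [-1.34, 4.48], [0, 2.73], [-2.66, 2.66]. Speed limits (rad/s): [2.39, 2.39, 2.79, 3.14, 3.14, 3.14].

### API

Orientations are given as [roll, pitch, yaw] about the fixed x, y, z axes, in that order (R = Rz(yaw) Ry(pitch) Rx(roll)).
In Python, from bench import robot gives the robot as it stands.
- The arm moves only by the tool jog_arm, never from a script. Its arguments are lists of equal length, an entry for each row: "dp": the shift along the tool's x, y, z in mm, a list of three; "rotation": the turn, a rotation vector about the tool's x, y, z in rad, a list of three. A call has 1 to 8 rows; each row shifts and turns the commanded pose from where the row before left it, along the tool's axes as they then stand; what a row does not reach is not made up. A row lasts 1/10 s, in which the tool goes at most 50 mm and 8.59 degrees, less where a joint would pass 70% of its speed; a pose out of reach is approached as far as the arm can. A call with a gripper value outside its range is refused whole. "claw" is the finger opening in mm, from 0 to 85.4, set as the call begins (left out, the last holds). The fingers move at their own pace and stop on an object; the grip force is fixed at half the most. Time passes only in rows, so rows that do not move let the fingers close. It gives the time, the measured TCP pose, the force, the opening and the grip force at its end, in the units of the state.
- robot.sense(): the state, without advancing time (a new reading comes with each control period).
- robot.read_camera(name): name is "scene" or "top" or "wrist"; returns a dict with "img" (420x560x3 uint8, red, green, blue), "camera_matrix" (3x3 intrinsics, pixels), "extrinsics" (4x4, takes a point from world to camera coordinates). Camera axes: x right, y down, z forward; pixel columns grow to the right and rows downward; lengths in m; the calibration is good to about 2 mm. A picture is of the moment at which its call begins. There is no depth.
- robot.close_job(): hands the job in; it is judged then, once.
The state is a dict: "time_s": time; "joints": joint angles; "dq": joint speeds; "joint_efforts": joint torques, N m; "eef_pos": TCP position; "tcp_rot": TCP orientation; "force": force on the tool from outside, world axes, zero at the start; "moment": the same for the moment, N m; "grip_width": finger opening in m; "finger_force": force on a finger pad.
Only numpy, scipy, OpenCV 4.12 (cv2) and the standard library are available. Lean on these libraries where they do the work, as an engineer would, in place of code of your own. Each camera call takes 0.05 s, during which the arm holds its last target. There are 200 camera calls.

### The job

The circuit board lies in the bench holder with its sliding jaw still open. With a fingertip press down the round lock button on the sliding jaw and, holding it down, push the jaw along the rods until it is fully against its stop and has the edge of the board in its groove; then let the button come up so that the jaw is locked there. Nothing needs gripping: do not force the jaw, do not lift the board, and leave the tools around the holder where they are.

Things in the scene. Friction and masses are not known exactly. Their poses are not given: they have to be found in the camera images.
- holder: Board holder (mm), fixed on the 2 thick grey mat: dark base 130 (x) by 330 (y); two steel rods along y at height 38; aluminium end brackets 55 tall at y = +-153 to +-165. Origin: middle of its underside, on the mat (heights given here are above the mat); x across the rods (-x side towards the robot), y along them, z up. Fixed jaw at the -y end, sliding jaw on the +y side.
- clamp (a joint): Travel of the sliding jaw along the rods in m: 0 = fully open (at the +y end), grows as the jaw slides in the holder's -y direction towards the board, 0.095 = against the stop (two collars on the rods, which stop it hard). A latch in a row of teeth locks the jaw wherever it stands (2 to 3 mm of play) unless the button is held more than half-way down; with the button down it slides with about 1.5 N of friction.
- button (a joint): Lock button's depression in m: 0 = up, the jaw is locked; 0.008 = fully down. It springs back up. 3 N starts it moving, at 4 mm (4 N) the latch is free, and 5 N takes it fully down, where it stops hard.
- button_top (a point): Centre of the top of the lock button: a round black cap, 26 diameter, that stands 12 above the flat top of the sliding jaw's aluminium block (block 96 by 54, its top at height 52), so at height 64 when up and 56 when fully down. The button rides with the jaw. Its axes are the holder's. At slide value q its place in the holder's frame is x = 0, y = 0.124 - q (m).
- jaw_face (a point): Point on the outer (+y) face of the sliding jaw's upright plate, at height 72: the plate is 100 wide (x), 8 thick (y), and rises from the block's top at 52 to height 86. This face stands 19 from the button's centre, on the side to which the jaw has to slide, and a fingertip may also push against it. Beyond the plate is the groove (6 deep, from height 73.5 to 80) that takes the board's edge.
- board_center (a point): Centre of the loose circuit board, 90 (x) by 110 (y) by 2 thick, parts on it up to 13 above its underside; it lies level at height 75 to 77 on two rest posts and the fixed jaw's ledge. Axes as the holder's; lies near x = 0, y = -0.0535 (m) in the holder's frame. The closing jaw may push it up to 1.5 mm into the fixed jaw.
- screwdriver: Screwdriver, 160 long, lying in front of the holder (mm). Bystander: leave alone. Origin: on the mat near its middle.
- tweezers: Tweezers, 130 long, lying in front of the holder (mm). Bystander: leave alone. Origin: on the mat near its middle.
- solder_spool: Solder spool, 56 diameter, 46 tall, standing behind the holder (mm). Bystander: leave alone. Origin: the underside's centre.
- flux_bottle: Small capped bottle, 36 diameter, 85 tall, standing behind the holder (mm). Bystander: leave alone. Origin: the underside's centre.
- parts_dish: Shallow steel dish, 68 diameter, 20 tall, behind the holder (mm). Bystander: leave alone. Origin: the underside's centre.
- cutters: Side cutters, about 120 long, lying past the holder's fixed-jaw (-y) end (mm). Bystander: leave alone. Origin: on the mat near its middle.
- esd_brush: Small cleaning brush, 140 long, lying past the holder's sliding-jaw (+y) end (mm). Bystander: leave alone. Origin: on the mat near its middle.
Things that resemble listed ones, but are neither listed nor needed, are in the scene too. Of the things like the part that bears board_center, leave any that is green or yellow; of the rest the larger one is meant.

How it is judged:
On the way, in this order (a step that is already met when the one before it is completed fails the run):
1. the lock button is pressed at least half-way down (4 mm) with the jaw still within 5 mm of where it stood locked (value of joint button above 0.004 m and distance of jaw_face from where it was at the start of the episode below 0.005 m), for 0.05 s.
2. the jaw is within 2 mm of its stop with the button still held down (at least 3 mm) (value of joint clamp above 0.093 m and value of joint button above 0.003 m), for 0.15 s.
At the end, for the whole second after the job is handed in: The sliding jaw rests within 2 mm of its stop, the button is up (within 1 mm) so that the jaw is locked, and the board still lies level in the holder (height within 2 mm, tilt below 0.04 rad, within 8 mm sideways) with its edges in both grooves (value of joint clamp above 0.093 m and value of joint button below 0.001 m and z of board_center in the frame of holder between 0.074 and 0.079 m and y of board_center in the frame of holder between -0.058 and -0.0515 m and x of board_center in the frame of holder between -0.008 and 0.008 m and angle between board_center's own z axis and vertical below 0.04 rad and velocity of joint clamp between -0.005 and 0.005 m/s); the robot touches nothing.
It fails at once if the board is lifted or tipped (more than 8 mm up or 0.12 rad) (z of board_center in the frame of holder above 0.084 m or angle between board_center's own z axis and vertical above 0.12 rad).
It fails at once if the holder or its jaw is forced (more than 60 N) (contact force between any of the fingers, the arm and holder above 60 N).
It fails at once if a tool or thing beside the holder is moved more than 20 mm (distance of any of screwdriver, tweezers, solder_spool, flux_bottle, parts_dish, cutters, esd_brush from where it was at the start of the episode above 0.02 m).
It also fails if it takes over 32 s, if anything falls off the work surface, if the arm or the gripper's body presses on something with over 40 N, if the wrist force passes 120 N, or if a joint passes its speed limit or range.

## Working session

There is one attempt and no reset: what is moved stays moved. The work goes in short steps, Python scripts to look and compute and a tool call to move; the robot and the scene stay as the last step left them, time stands still between calls to the robot, and variables do not carry over. Pictures are saved under pics/ and viewed, at most 10 in all, crops included, and the job is handed in when it is done.

Besides the shell and the picture viewer there is one more tool, called after "Call:" as name(argument=value, ...), one argument or row to a line, values as JSON. jog_arm: Moves the arm, as the interface text tells. Its arguments: {"type":"object","properties":{"dp":{"type":"array","items":{"type":"array","items":{"type":"number"}}},"rotation":{"type":"array","items":{"type":"array","items":{"type":"number"}}},"claw":{"type":"number"}},"required":["dp","rotation"]}

```bash
mkdir -p pics; cat > h.py <<'E'
import numpy as np, cv2
from bench import robot
def snap(n,f):
    c=robot.read_camera(n); cv2.imwrite('pics/'+f,cv2.cvtColor(c['img'],cv2.COLOR_RGB2BGR)); np.savez('pics/'+f+'.npz',K=c['camera_matrix'],T=c['extrinsics']); return c
def ray(f,u,v,z):
    d=np.load('pics/'+f+'.npz');K,T=d['K'],d['T'];R=T[:3,:3];o=-R.T@T[:3,3]
    r=R.T@np.linalg.solve(K,[u,v,1]);return o+r*(z-o[2])/r[2]
def proj(f,p):
    d=np.load('pics/'+f+'.npz');q=d['T'][:3,:3]@np.array(p)+d['T'][:3,3];q=d['K']@q;return q[:2]/q[2]
E
python3 - <<'E'
from h import *
snap('top','top1.png');snap('scene','scene1.png')
print(robot.sense())
E
```

```text
{'time_s': 0.1, 'joints': array([ 1.05058788e+00,  1.31060871e-01,  1.48916419e+00, -5.70822260e-06,
        1.52300092e+00, -8.54145068e-02]), 'dq': array([-5.28288192e-04, -1.16328040e-03, -2.50285807e-03, -5.42144911e-06,
       -3.37527218e-04, -1.54726246e-04]), 'joint_efforts': array([ 1.71147374e-03, -5.70947850e+01, -5.01941371e+01, -6.80372682e-05,
        8.06055934e-03, -9.94625293e-05]), 'eef_pos': array([0.25253828, 0.54385624, 0.30296743]), 'tcp_rot': array([-3.13996480e+00, -1.33659559e-04,  2.70679889e+00]), 'force': array([-0.15703752,  0.43288408, -0.1239263 ]), 'moment': array([-0.019741  , -0.004067  ,  0.05028974]), 'finger_force': 0.0, 'grip_width': 0.08574230020603887}
```

View pics/top1.png

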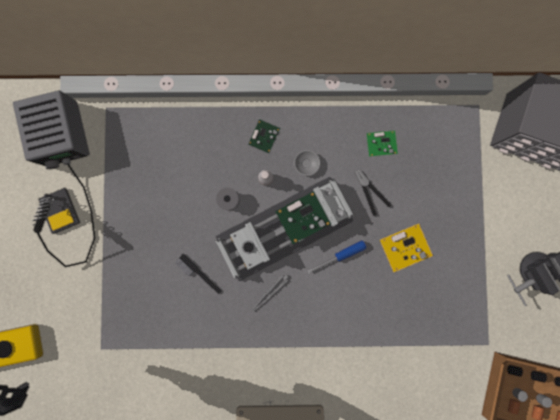

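View pics/scene1.png

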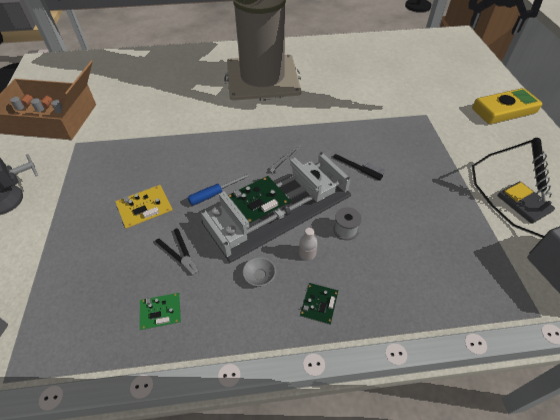

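The top view shows the holder from about (225,255) to (345,200), with the button near (249,247). In the scene view the button is near (316,174). I'll zoom in on both.

```bash
python3 - <<'E'
from h import *
a=cv2.imread('pics/top1.png')[165:295,205:365];b=cv2.imread('pics/scene1.png')[140:260,190:360]
a=cv2.resize(a,(800,650)[:2],interpolation=3)[:600]
cv2.imwrite('pics/c1.png',a)
for u,v in [(249,247),(224,258),(340,200)]: print(ray('top1.png',u,v,.066))
print(ray('scene1.png',316,174,.066))
E
```

```text
[0.50395864 0.07179046 0.066     ]
[0.47800499 0.13228154 0.066     ]
[ 0.61639097 -0.15080655  0.066     ]
[0.50950147 0.07668112 0.066     ]
```

View pics/c1.png

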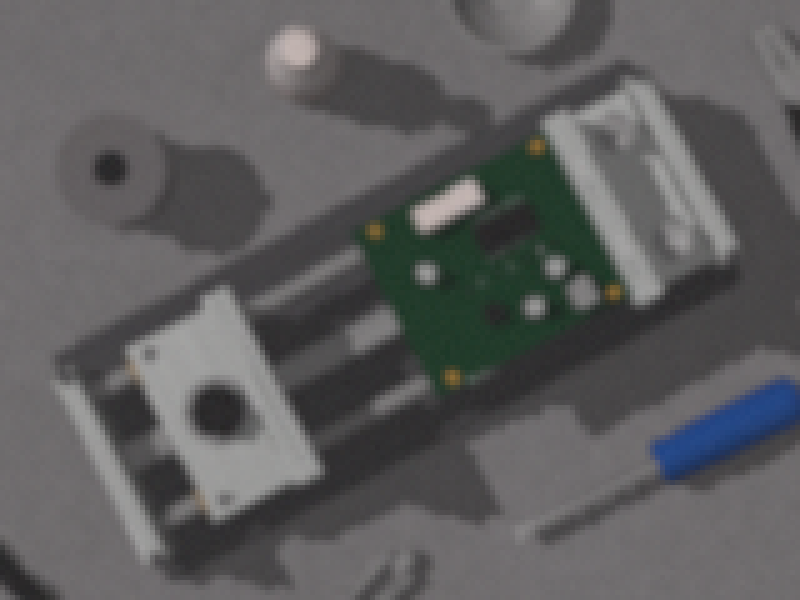

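Button at top-view pixel (248.6,247), world about (0.504, 0.072). The holder's +y axis runs toward the left bracket. I'll move above the button with the claw shut.

Call:
jog_arm(
  dp=[
    [-38,-29,0],
    [-38,-29,0],
    [-38,-29,0],
    [-38,-29,0],
    [-38,-29,0],
    [-38,-29,0],
    [-38,-29,0],
    [-38,-29,0],
  ],
  rotation=[
    [0,0,0],
    [0,0,0],
    [0,0,0],
    [0,0,0],
    [0,0,0],
    [0,0,0],
    [0,0,0],
    [0,0,0],
  ],
  claw=0,
)

```text
time_s: 0.9
eef_pos: [0.431, 0.2039, 0.3036]
tcp_rot: [-3.141, -0.0, 2.707]
force: [1.1, 1.3, 0.5]
grip_width: 0.0001
finger_force: 0.0
```

Call:
jog_arm(
  dp=[
    [-40,-30,0],
    [-40,-30,0],
    [-43,-30,0],
    [0,0,0],
    [0,0,0],
    [0,0,0],
    [0,0,0],
    [0,0,0],
  ],
  rotation=[
    [0,0,0],
    [0,0,0],
    [0,0,0],
    [0,0,0.14],
    [0,0,0.14],
    [0,0,0.14],
    [0,0,0.14],
    [0,0,0.123],
  ],
)

```text
time_s: 1.7
eef_pos: [0.5029, 0.0742, 0.3034]
tcp_rot: [-3.141, -0.0, 2.018]
force: [-0.0, 0.4, 0.2]
grip_width: -0.0001
finger_force: 0.0
```

```bash
python3 - <<'E'
from h import *
s=robot.sense();print(s['eef_pos'],s['tcp_rot'],s['time_s'],s['force'])
snap('wrist','w1.png')
for p in [(105,472,),(685,167)]: print(ray('top1.png',205+p[0]/5,165+p[1]/5,.057))
# button blob in top image
E
```

```text
[0.50290809 0.07424506 0.30336832] [-3.14067503e+00 -4.10670126e-04  2.01785709e+00] 1.7 [-0.04126662  0.42419122  0.20499861]
[0.47421838 0.12861562 0.057     ]
[ 0.62104202 -0.15681835  0.057     ]
```

View pics/w1.png

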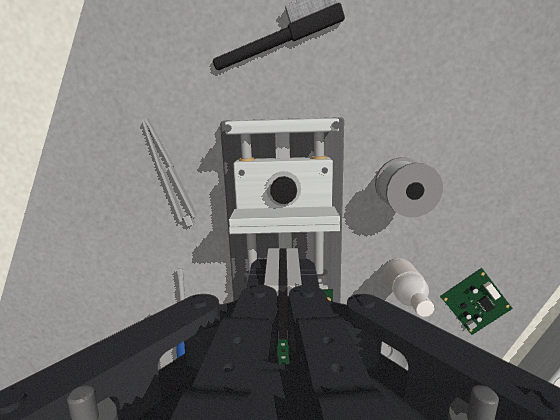

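The wrist view shows the button at (284,190), the plate below it at about (285,220), and the end bracket's outer corners at (224,121) and (342,119). The fingertips are at about (284,250).

```bash
python3 - <<'E'
from h import *
f='w1.png'
b=ray(f,284,189.5,.066);print('btn',b)
l=ray(f,224,121,.057);r=ray(f,342,119,.057);d=r-l;print(d,'yaw of holder y',np.arctan2(d[0],-d[1])+0, 'len',np.linalg.norm(d))
l=ray(f,229,231,.0);
print('bracket mid',(ray(f,224,121,.057)+r)/2)
s=robot.sense();y=s['tcp_rot'][2];e=b-s['eef_pos'];print('tool dx,dy mm',1e3*(np.cos(y)*e[0]+np.sin(y)*e[1]),1e3*(np.sin(y)*e[0]-np.cos(y)*e[1]))
E
```

```text
btn [0.50455553 0.07484818 0.066     ]
[0.09698459 0.04853087 0.        ] yaw of holder y 2.034762070370711 len 0.10844932518303174
bracket mid [0.47620949 0.13150747 0.057     ]
tool dx,dy mm -0.20174752076412547 1.7436309402777304
```

Call:
jog_arm(
  dp=[
    [-4,2,30],
    [0,0,40],
    [0,0,40],
    [0,0,30],
    [0,0,8],
    [0,0,0],
    [0,0,0],
  ],
  rotation=[
    [0,0,-0.022],
    [0,0,0],
    [0,0,0],
    [0,0,0],
    [0,0,0],
    [0,0,0],
    [0,0,0],
  ],
)

```text
time_s: 2.45
eef_pos: [0.5077, 0.0717, 0.1576]
tcp_rot: [3.14, 0.001, 2.047]
force: [0.4, -0.4, 1.3]
grip_width: 0.0001
finger_force: 0.0
```

```bash
python3 - <<'E'
from h import *
s=robot.sense();print(s['eef_pos'],s['tcp_rot'],s['force'])
a=snap('wrist','w2.png');snap('scene','s2.png')
b=cv2.imread('pics/s2.png')[110:240,220:390]
cv2.imwrite('pics/c2.png',np.hstack([cv2.imread('pics/w2.png')[100:400,100:460],cv2.resize(b,(392,300))]))
E
```

```text
[0.50768281 0.0717041  0.15760144] [3.13967473e+00 9.37519034e-04 2.04663788e+00] [ 0.35655784 -0.41773435  1.28763941]
```

View pics/c2.png

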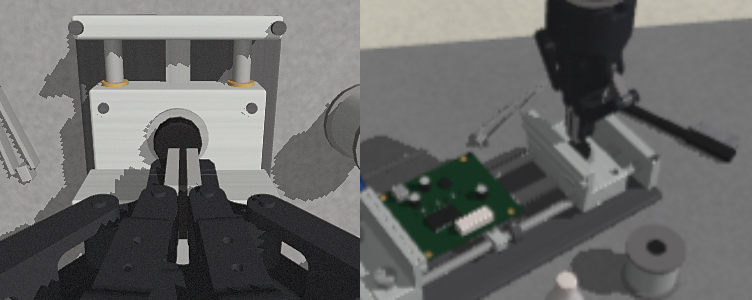

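The fingertips hang just above the button (wrist crop: tips at (182,150), button centre at (178,137)), clear of the plate. Now I press down.

Call:
jog_arm(
  dp=[
    [0,-0.5,8],
    [0,0,6],
    [0,0,1],
    [0,0,1],
    [0,0,1],
    [0,0,0],
    [0,0,0],
  ],
  rotation=[
    [0,0,0],
    [0,0,0],
    [0,0,0],
    [0,0,0],
    [0,0,0],
    [0,0,0],
    [0,0,0],
  ],
)

```text
time_s: 3.25
eef_pos: [0.5063, 0.0714, 0.139]
tcp_rot: [3.141, 0.0, 2.046]
force: [-0.7, -0.3, 0.7]
grip_width: 0.0003
finger_force: 0.0
```

Call:
jog_arm(
  dp=[
    [0,0,1],
    [0,0,1],
    [0,0,0],
    [0,0,0],
  ],
  rotation=[
    [0,0,0],
    [0,0,0],
    [0,0,0],
    [0,0,0],
  ],
)

```text
time_s: 3.65
eef_pos: [0.5065, 0.0714, 0.1372]
tcp_rot: [3.141, 0.0, 2.046]
force: [-0.3, 0.4, 2.5]
grip_width: -0.0
finger_force: 1.6
```

Call:
jog_arm(
  dp=[
    [0,0,1],
    [0,0,1],
    [0,0,0],
    [0,0,0],
  ],
  rotation=[
    [0,0,0],
    [0,0,0],
    [0,0,0],
    [0,0,0],
  ],
)

```text
time_s: 4.05
eef_pos: [0.5064, 0.0714, 0.135]
tcp_rot: [3.141, 0.0, 2.046]
force: [-0.5, 0.3, 3.8]
grip_width: -0.0
finger_force: 1.9
```

Call:
jog_arm(
  dp=[
    [0,0,1],
    [0,0,1],
    [0,0,0],
    [0,0,0],
  ],
  rotation=[
    [0,0,0],
    [0,0,0],
    [0,0,0],
    [0,0,0],
  ],
)

```text
time_s: 4.45
eef_pos: [0.5064, 0.0714, 0.133]
tcp_rot: [3.141, 0.0, 2.046]
force: [1.3, 0.5, 4.7]
grip_width: -0.0003
finger_force: 2.2
```

Call:
jog_arm(
  dp=[
    [0,0,1],
    [0,0,1],
    [0,0,0],
    [0,0,0],
  ],
  rotation=[
    [0,0,0],
    [0,0,0],
    [0,0,0],
    [0,0,0],
  ],
)

```text
time_s: 4.85
eef_pos: [0.5064, 0.0714, 0.131]
tcp_rot: [3.141, 0.0, 2.046]
force: [1.7, 0.3, 5.2]
grip_width: -0.0001
finger_force: 2.4
```

Call:
jog_arm(
  dp=[
    [-2,0,0],
    [-3,0,0],
    [-3,0,0],
    [-3,0,0],
    [-3,0,0],
    [0,0,0],
  ],
  rotation=[
    [0,0,0],
    [0,0,0],
    [0,0,0],
    [0,0,0],
    [0,0,0],
    [0,0,0],
  ],
)

```text
time_s: 5.45
eef_pos: [0.513, 0.0584, 0.131]
tcp_rot: [3.141, 0.001, 2.045]
force: [2.1, 0.6, 4.1]
grip_width: -0.0001
finger_force: 2.4
```

```bash
python3 - <<'E'
from h import *
snap('wrist','w3.png');snap('scene','s3.png')
b=cv2.imread('pics/s3.png')[110:240,220:390]
cv2.imwrite('pics/c3.png',np.hstack([cv2.imread('pics/w3.png')[100:400,100:460],cv2.resize(b,(392,300))]))
E
```

```text
(no output)
```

View pics/c3.png

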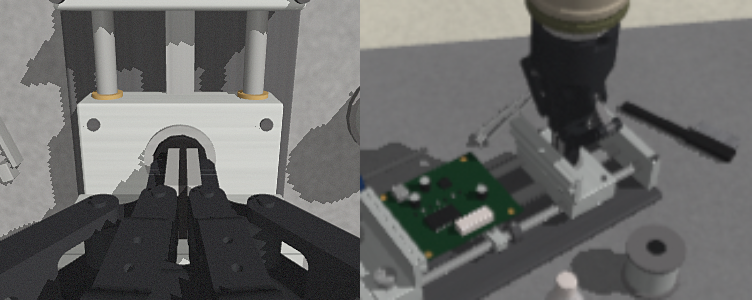

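The jaw is moving with the finger: in the wrist crop the exposed rods above it are longer and the finger is still on the button. I'll continue.

Call:
jog_arm(
  dp=[
    [-4,0,0],
    [-5,0,0],
    [-6,0,0],
    [-6,0,0],
    [-6,0,0],
    [-5,0,0],
    [-4,0,0],
    [-4,0,0],
  ],
  rotation=[
    [0,0,0],
    [0,0,0],
    [0,0,0],
    [0,0,0],
    [0,0,0],
    [0,0,0],
    [0,0,0],
    [0,0,0],
  ],
)

```text
time_s: 6.35
eef_pos: [0.5311, 0.023, 0.1309]
tcp_rot: [-3.142, -0.0, 2.046]
force: [1.2, 3.0, 4.5]
grip_width: -0.0003
finger_force: 2.4
```

Call:
jog_arm(
  dp=[
    [-3,0,0],
    [-3,0,0],
    [-2,0,0],
    [-2,0,0],
    [-2,0,0],
    [0,0,0],
  ],
  rotation=[
    [0,0,0],
    [0,0,0],
    [0,0,0],
    [0,0,0],
    [0,0,0],
    [0,0,0],
  ],
)

```text
time_s: 6.95
eef_pos: [0.5366, 0.0124, 0.1309]
tcp_rot: [3.142, 0.0, 2.046]
force: [1.9, 0.3, 4.2]
grip_width: -0.0001
finger_force: 2.4
```

Call:
jog_arm(
  dp=[
    [-1.5,0,0],
    [-1.5,0,0],
    [-1,0,0],
    [-1,0,0],
    [0,0,0],
  ],
  rotation=[
    [0,0,0],
    [0,0,0],
    [0,0,0],
    [0,0,0],
    [0,0,0],
  ],
)

```text
time_s: 7.45
eef_pos: [0.5387, 0.0082, 0.1309]
tcp_rot: [-3.141, 0.0, 2.046]
force: [2.1, 2.4, 3.9]
grip_width: -0.0
finger_force: 2.4
```

Call:
jog_arm(
  dp=[
    [-1,0,0],
    [-1,0,0],
    [0,0,0],
  ],
  rotation=[
    [0,0,0],
    [0,0,0],
    [0,0,0],
  ],
)

```text
time_s: 7.75
eef_pos: [0.5392, 0.0066, 0.1307]
tcp_rot: [-3.141, -0.001, 2.046]
force: [-0.3, 2.8, 5.5]
grip_width: 0.0003
finger_force: 2.8
```

Call:
jog_arm(
  dp=[
    [-1,0,0],
    [-1,0,0],
    [0,0,0],
  ],
  rotation=[
    [0,0,0],
    [0,0,0],
    [0,0,0],
  ],
)

```text
time_s: 8.05
eef_pos: [0.54, 0.0049, 0.1306]
tcp_rot: [-3.14, -0.001, 2.046]
force: [-1.0, 3.7, 6.2]
grip_width: 0.0002
finger_force: 3.1
```

```bash
python3 - <<'E'
from h import *
snap('wrist','w4.png');snap('scene','s4.png')
b=cv2.imread('pics/s4.png')[110:260,190:390]
cv2.imwrite('pics/c4.png',np.hstack([cv2.imread('pics/w4.png')[100:400,100:460],cv2.resize(b,(400,300))]))
E
```

```text
(no output)
```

View pics/c4.png

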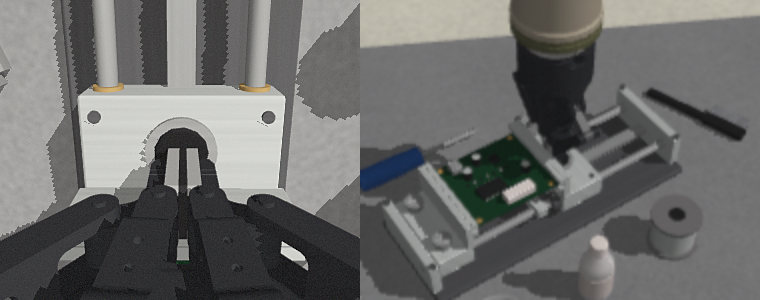

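The jaw looks at or near its stop. Its back edge has moved up relative to the finger (row 88, was 95), so the finger is now slipping on the button. I'll go on until the finger meets the plate and push gently to confirm.

Call:
jog_arm(
  dp=[
    [-1,0,0],
    [-1,0,0],
    [0,0,0],
  ],
  rotation=[
    [0,0,0],
    [0,0,0],
    [0,0,0],
  ],
)

```text
time_s: 8.45
eef_pos: [0.5408, 0.0033, 0.1306]
tcp_rot: [-3.14, -0.002, 2.046]
force: [-2.2, 4.1, 7.5]
grip_width: 0.0005
finger_force: 4.0
```

Call:
jog_arm(
  dp=[
    [-1,0,0],
    [-1,0,0],
    [0,0,0],
  ],
  rotation=[
    [0,0,0],
    [0,0,0],
    [0,0,0],
  ],
)

```text
time_s: 8.75
eef_pos: [0.5409, 0.003, 0.1306]
tcp_rot: [-3.14, -0.005, 2.046]
force: [-7.3, 12.6, 11.8]
grip_width: 0.0
finger_force: 9.0
```

Call:
jog_arm(
  dp=[
    [-1,0,0],
    [-1,0,0],
    [0,0,0],
  ],
  rotation=[
    [0,0,0],
    [0,0,0],
    [0,0,0],
  ],
)

```text
time_s: 9.05
eef_pos: [0.5411, 0.0028, 0.1306]
tcp_rot: [-3.139, -0.008, 2.047]
force: [-13.2, 22.0, 17.5]
grip_width: 0.0001
finger_force: 14.0
```

About 25 N on the plate with no further motion, so the jaw is against its stop. I'll ease the push but keep contact, then lift straight up so it can't drag the jaw back.

Call:
jog_arm(
  dp=[
    [2.5,0,0],
    [0,0,0],
    [0,0,-2],
    [0,0,-2],
    [0,0,-2],
    [0,0,-2],
    [0,0,-3],
    [0,0,0],
  ],
  rotation=[
    [0,0,0],
    [0,0,0],
    [0,0,0],
    [0,0,0],
    [0,0,0],
    [0,0,0],
    [0,0,0],
    [0,0,0],
  ],
)

```text
time_s: 9.85
eef_pos: [0.54, 0.0026, 0.14]
tcp_rot: [-3.138, -0.004, 2.046]
force: [-4.1, 6.7, 2.1]
grip_width: -0.0002
finger_force: 4.2
```

Call:
jog_arm(
  dp=[
    [3,0,-4],
    [2,0,-10],
    [0,0,-30],
    [0,0,-40],
    [0,0,-40],
    [0,0,-40],
    [0,0,0],
    [0,0,0],
  ],
  rotation=[
    [0,0,0],
    [0,0,0],
    [0,0,0],
    [0,0,0],
    [0,0,0],
    [0,0,0],
    [0,0,0],
    [0,0,0],
  ],
)

```text
time_s: 10.65
eef_pos: [0.5405, 0.0058, 0.3081]
tcp_rot: [3.139, 0.002, 2.046]
force: [-0.4, -0.0, -0.0]
grip_width: 0.0001
finger_force: 0.0
```

```bash
python3 - <<'E'
from h import *
s=robot.sense();print(s['eef_pos'],s['force'])
snap('wrist','w5.png');snap('scene','s5.png')
b=cv2.imread('pics/s5.png')[110:260,190:390]
cv2.imwrite('pics/c5.png',np.hstack([cv2.imread('pics/w5.png')[50:350,100:460],cv2.resize(b,(400,300),interpolation=2)]))
E
```

```text
[0.5404874  0.00576476 0.3080993 ] [-0.39499018 -0.03905317 -0.02594552]
```

View pics/c5.png

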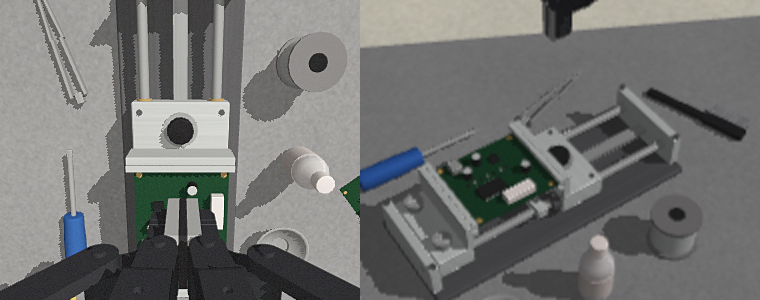

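The button is up at wrist pixel (280,180), the board edge is under the plate, and the tools are undisturbed. I'll check the travel quickly and hand in.

```bash
python3 - <<'E'
from h import *
b=ray('w5.png',280,180,.066);h=np.array([-.4545,.8907]);br=np.array([.4762,.1315])
print(b,'holder y',.165+(b[:2]-br)@h, 'travel',(np.array([.5046,.0748])-b[:2])@h)
E
```

```text
[0.53613978 0.01174947 0.066     ] holder y 0.031095568866880696 travel 0.0704939411331193
```

```bash
python3 - <<'E'
from h import *
g=lambda f:cv2.imread('pics/'+f,0).astype(np.float32)
a,b=g('s4.png'),g('s5.png')
t=a[188:214,288:314]; r=cv2.matchTemplate(cv2.resize(b[180:222,280:322],None,fx=8,fy=8,interpolation=2),cv2.resize(t,None,fx=8,fy=8,interpolation=2),cv2.TM_CCOEFF_NORMED)
_,m,_,l=cv2.minMaxLoc(r);print(m,(np.array(l)-64)/8)
print('px per mm', (proj('s5.png',[.536,.0118,.05])-proj('s5.png',[.5315,.0207,.05]))/10)
E
```

```text
0.9989038705825806 [0. 0.]
px per mm [-0.36314026  0.18405017]
```

```bash
python3 -c "
from bench import robot
print(robot.close_job())"
```

```text
the job is handed in; nothing more can be done
None
```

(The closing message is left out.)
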